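# Level the pantry riser shelf with a spirit level

### The job

Lay the yellow spirit level lengthwise on the narrow riser board and let go of it, then turn the black knob to raise the low end until the bubble is centred between the two black lines while the level is pressed down on the board. The board is sprung and sinks a little when pressed, so what counts is the bubble under pressure: finish holding, still pressing the level down on the board with a steady push of about 10 to 15 N. Leave the can, the jar and the mug alone.

Things in the scene. Friction and masses are not known exactly. Their poses are not given: they have to be found in the camera images.
- level_mid (a point): centre of a loose yellow spirit level, upright, 180 mm long (y axis), 28 wide (x), 50 high (z), 0.2 to 0.3 kg; 25 mm above its underside. The middle 84 mm of its top is cut down to 30 mm and shows a lime-green vial, axis 40 mm up, with a white bubble. Its solid ends (48 mm long, centred 66 mm either side of the middle, flat top 50 mm up) can be pressed on.
- bubble (a joint): offset (m) of the bubble along the level's own +y (opposite sign if laid end for end), 0 centred, stops at -0.028 and 0.028. It drifts to the higher end: 7 mm per 0.01 rad of slope, settling in about 1.5 s. The bubble looks about 19 mm long; the black lines are 14.5 mm either side of the centre, so within 5 mm of 0 it lies between them.
- board_mid (a point): on the top face of the riser's wooden board, about 80 mm above the counter, across its middle. The board is 64 mm wide (x axis) and reaches 160 mm from here to its end at the knob (+y axis) and 145 mm to the other (-y), 16 mm thick; it pivots 135 mm away in -y. z: its upward normal. Lay the level with its middle within 20 mm of here, so that the knob stays clear for the fingers.
- stand: white stand of the riser, 75 x 400 mm, fixed; origin at the middle of its underside, y axis towards the knob. With nothing pressing, the board's knob end starts low by 0.015 to 0.04 rad. The board is sprung: a push of 10 N or more on the level's end nearer the knob sinks it a further 0.014 rad (2 to 4 mm there) onto a firm stop; let go, it rises as much.
- knob_grip (a point): grip point of the black knob, on its vertical axis, 142 mm above the counter, 205 mm from board_mid. Its bar is 40 mm long (x axis), 14 thick (close the fingers along y), its top 7 mm above here; a disc 31 mm below. Clockwise from above raises the knob end 0.02 rad of slope per rad turned. 5 rad of turn, starts within 1.2 rad of its counter-clockwise stop, needs 1.4 to 2.8 rad, stays put (0.2 N m).
- can_mid (a point): centre of a closed food can, 68 mm diameter, 100 mm high: leave alone
- jar_mid (a point): centre of an amber jar, 72 mm diameter, 110 mm high: leave alone
- mug_mid (a point): centre of a blue mug, 80 mm diameter, 90 mm high, handle on one side: leave alone
Not all that is in view belongs to the job. There is more than one size of the part that bears level_mid; the job needs the largest.

How it is judged:
On the way:
1. the level lies lengthwise on the still sloping board, let go (contact force between level and board above 1 N and contact force between the fingers and level below 0.05 N and angle between the y axis of level_mid and the y axis of board_mid, either way round below 0.15 rad and angle between board_mid's own z axis and vertical above 0.012 rad), for 0.2 s.
At the end, for the whole second after the job is handed in: the level lies lengthwise on the board (within 0.15 rad), the fingers press on it so that it bears on the board with 8 to 35 N, its weight of 2 to 3 N included, the bubble is within 5 mm of the centre of the vial, and the board itself is level within 0.012 rad (contact force between level and board between 8 and 35 N and contact force between the fingers and level above 3 N and value of joint bubble between -0.005 and 0.005 m and angle between board_mid's own z axis and vertical below 0.012 rad and angle between the y axis of level_mid and the y axis of board_mid, either way round below 0.15 rad); the arm keeps its last pose, push and grip.
It fails at once if the can is disturbed (moved more than 25 mm) (distance of can_mid from where it was at the start of the episode above 0.025 m).
It fails at once if the jar is disturbed (moved more than 25 mm) (distance of jar_mid from where it was at the start of the episode above 0.025 m).
It fails at once if the mug is disturbed (moved more than 25 mm) (distance of mug_mid from where it was at the start of the episode above 0.025 m).
It also fails if it takes over 72 s, if anything falls off the work surface, if the arm or the gripper's body presses on something with over 40 N, if the wrist force passes 120 N, or if a joint passes its speed limit or range.

### The arm

A 6-joint arm with a two-finger parallel gripper is mounted at the origin on the work surface. World frame = base frame: x ahead of the robot, y to its left, z up, the work surface at z = 0. Lengths are in m, angles in rad, forces in N, time in s.
With the tool pointing down it reaches from about 0.35 to 0.975 m from the base axis. Payload 4.9 kg.
Tool frame: the origin (TCP) lies on the front face of the gripper's body, between the roots of the fingers; the fingertips stand ctrl.tip_extent ahead of it and the grasp point (between the pads) lies 54 mm ahead of it (ctrl.tip_extent is the distance from the TCP to the fingertips, in m); z points along the fingers, y is the line along which they close (so a half turn about z gives the same grasp; the last joint's range is limited). The gripper opens to 85 mm and grips with 20 to 120 N. Pads are 22 mm wide; open, the fingers measure 114 mm over their backs; the gripper's body (76 mm by 85 mm) begins 54 mm behind the grasp point. The pads swing forward as they close: fully open they stand 13 mm farther back than shut.
Start: joints at [1.038, 0.053, 1.613, -0, 1.476, -0.119], TCP at [0.251, 0.572, 0.304] pointing down, gripper open.
Joint ranges: [-3.01, 3.01], [-1.01, 2.22], [0.06, 2.58], [-1.02, 4.17], [0.09, 2.62], [-3.14, 3.14]. Speed limits (rad/s): [2.57, 2.57, 3.14, 3.14, 3.14, 3.14].

### API

Orientations are given as a rotation vector (axis times angle).
In Python, from station import ctrl gives the robot as it stands.
- The arm moves only by the tool apply_moves, never from a script. Its argument "rows" is one flat list of numbers, 6 for each row, row after row: the shift along the tool's x, y, z normalised to -1 to 1, where 1 is 0.6 m, then the turn, a rotation vector about the tool's x, y, z normalised to -1 to 1, where 1 is 90 degrees. A call has 1 to 20 rows; each row is the pose to reach, as a shift and turn from the pose commanded when the call began, along the tool's axes at that moment; what a row does not reach only later rows make up. A row lasts 1/10 s, in which the tool goes at most 50 mm and 8.59 degrees, less where a joint would pass 70% of its speed; a pose out of reach is approached as far as the arm can. A call with a number of a shift or a turn outside -1 to 1 is refused whole. A call with a gripper value outside its range is refused whole. "grip" is the opening, from 0 (shut) to 1 (fully open), set as the call begins (left out, the last holds). The fingers move at their own pace and stop on an object; "grip_force" is the grip in N (left out, the last holds). Time passes only in rows, so rows that repeat a pose let the fingers close. It gives the time, the measured TCP pose, the force, the opening and the grip force at its end, in the units of the state.
- ctrl.get_obs(): the state, without advancing time (a new reading comes with each control period).
- ctrl.get_image(name): name is "side" or "top" or "wrist"; returns (picture, depth): 400x640x3 uint8, blue, green, red; 400x640 float32, m along the optical axis (not along the pixel's ray), 0 where there is no reading.
- ctrl.camera_model(name): a dict with "mtx" (3x3 intrinsics, pixels), "R" (3x3) and "t" (3): a world point X has camera coordinates R X + t; the wrist camera has in their place "tool_from_camera" (4x4, takes a point from camera to tool coordinates, whose origin is the TCP and whose axes are the flange's). Camera axes: x right, y down, z forward; pixel columns grow to the right and rows downward; lengths in m; the calibration is good to about 2 mm. The wrist camera is an equidistant fisheye: a pixel r from the principal point sees the ray r / f radians off the axis. A picture is of the moment at which its call begins: read the wrist's pose just before it. camera_model takes no time and is no camera call.
- ctrl.finish_job(): hands the job in; it is judged then, once.
The state is a dict: "t": time; "q": joint angles; "dq": joint speeds; "effort": joint torques, N m; "tool_pos": TCP position; "tool_rot": TCP orientation; "contact_force": force on the tool from outside, world axes, zero at the start; "wrist_torque": the same for the moment, N m; "opening": finger opening in m; "grip_force": force on a finger pad.
Only numpy, scipy, OpenCV 4.12 (cv2) and the standard library are available. Lean on these libraries where they do the work, as an engineer would, in place of code of your own. Each camera call takes 0.05 s, during which the arm holds its last target. There are 200 camera calls.

## Working session

There is one attempt and no reset: what is moved stays moved. The work goes in short steps, Python scripts to look and compute and a tool call to move; the robot and the scene stay as the last step left them, time stands still between calls to the robot, and variables do not carry over. Pictures are saved under pics/ and viewed, at most 10 in all, crops included, and the job is handed in when it is done.

Besides the shell and the picture viewer there is one more tool, called as a command line: name --argument value ..., lists and objects as JSON in quotes. apply_moves: Moves the arm, as the interface text tells. Its arguments: {"type":"object","properties":{"rows":{"type":"array","items":{"type":"number"}},"grip":{"type":"number"},"grip_force":{"type":"number"}},"required":["rows"]}

```bash
mkdir -p pics; ls
cat > h.py <<'E'
import numpy as np, cv2
from scipy.spatial.transform import Rotation as Rn
from station import ctrl
def cloud(name):
    im,d=ctrl.get_image(name); m=ctrl.camera_model(name); K=np.array(m["mtx"])
    v,u=np.mgrid[0:400,0:640]
    c=np.stack([(u-K[0,2])/K[0,0]*d,(v-K[1,2])/K[1,1]*d,d],-1)
    W=(c-np.array(m["t"]))@np.array(m["R"])   # R^T (c-t)
    W[d==0]=np.nan
    return im,W
E
python3 - <<'E'
from h import *
o=ctrl.get_obs(); print({k:np.round(v,3) for k,v in o.items()}, ctrl.tip_extent)
for n in ("top","side"):
    im,W=cloud(n); cv2.imwrite(f"pics/{n}0.png",im); np.savez(f"{n}0.npz",im=im,W=W)
E
```

```text
pics
{'t': np.float64(0.0), 'q': array([ 1.038,  0.053,  1.614,  0.   ,  1.476, -0.119]), 'dq': array([-0.001, -0.   , -0.   ,  0.   ,  0.002, -0.001]), 'effort': array([ 1.0000e-03, -3.9369e+01, -3.7017e+01, -0.0000e+00,  7.0000e-03,
        0.0000e+00]), 'tool_pos': array([0.251, 0.572, 0.303]), 'tool_rot': array([-6.450e-01, -3.074e+00,  3.000e-03]), 'contact_force': array([ 0.205, -0.28 ,  0.151]), 'wrist_torque': array([-0.037,  0.033,  0.023]), 'grip_force': np.float64(0.0), 'opening': np.float64(0.085)} 0.0726
```

View pics/top0.png

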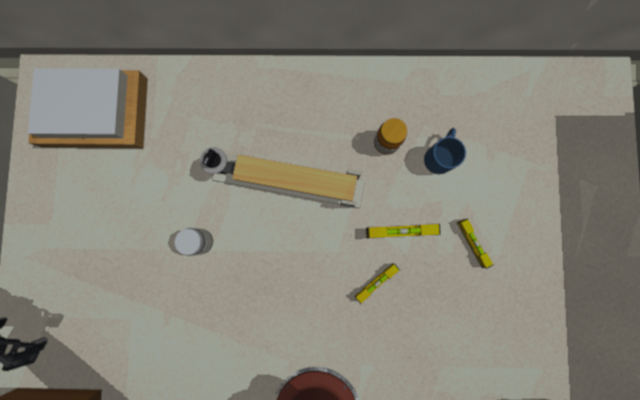

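View pics/side0.png

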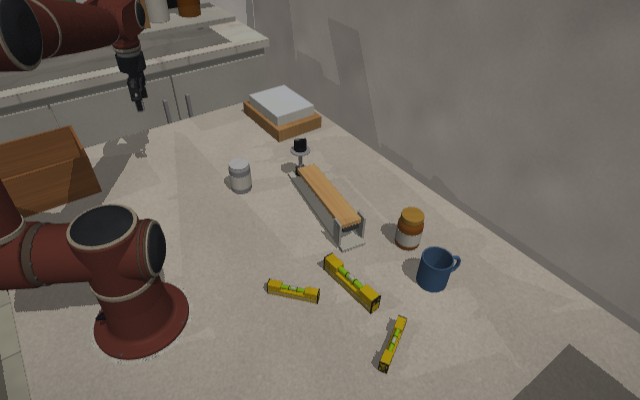

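The top view shows the riser, with the knob at (212,158) and the board spanning (235,170)–(357,187). The largest level is at (403,231), the jar at (392,134), the mug at (445,155) and the can at (188,241). Next I'll measure these.

Run:
```python
from h import *
z=np.load("top0.npz"); im,W=z["im"],z["W"]
hsv=cv2.cvtColor(im,cv2.COLOR_BGR2HSV)
def rect(mask,name):
    P=W[mask]; P=P[~np.isnan(P).any(1)]
    (c,s,a)=cv2.minAreaRect(P[:,:2].astype(np.float32)); 
    print(name,len(P),"c",np.round(c,4),"size",np.round(s,3),"ang",round(a,2),"z",np.round(np.percentile(P[:,2],[5,50,95]),4))
    return P
X,Y,Z=W[...,0],W[...,1],W[...,2]
print(W[300,200],W[231,403])
def box(u0,u1,v0,v1):
    m=np.zeros(im.shape[:2],bool); m[v0:v1,u0:u1]=1; return m
with np.errstate(invalid="ignore"):
    P=rect(box(360,448,218,242)&(Z>0.038)&(Z<.07),"level_ends")
    for lo,hi in((360,388),(420,448)): rect(box(lo,hi,218,242)&(Z>.042)&(Z<.07),"end")
    B=rect(box(225,365,150,210)&(Z>0.066)&(Z<.11)&(hsv[...,1]>70),"board")
    A=np.c_[B[:,:2],np.ones(len(B))]; co=np.linalg.lstsq(A,B[:,2],rcond=None)[0]; print("plane",co)
    rect(box(195,230,140,175)&(Z>0.135),"knob"); rect(box(195,230,140,175)&(Z>0.09)&(Z<.13),"disc")
    rect(box(365,415,110,155)&(Z>0.09),"jar"); rect(box(420,470,125,180)&(Z>0.07),"mug"); rect(box(165,215,220,265)&(Z>0.08),"can")
    z=np.load("side0.npz"); im2,W2=z["im"],z["W"]; 
    h2=cv2.cvtColor(im2,cv2.COLOR_BGR2HSV); W=W2;Z=W[...,2]
    B=rect(box(290,365,160,228)&(Z>0.066)&(Z<.11)&(h2[...,1]>90),"board side")
    A=np.c_[B[:,:2],np.ones(len(B))]; co=np.linalg.lstsq(A,B[:,2],rcond=None)[0]; print("plane",co)
    rect(box(285,315,135,165)&(Z>0.138),"knob side"); rect(box(285,315,135,175)&(Z>0.09)&(Z<.13),"disc side")
    rect(box(318,385,250,312)&(Z>.035)&(Z<.07),"level side")
cv2.imwrite("pics/crops.png",np.hstack([cv2.resize(im[140:180,190:250],(720,480),interpolation=2)]))
```

```text
[ 0.27784235  0.30484261 -0.00172946] [ 0.46380189 -0.21534999  0.04872619]
level_ends 636 c [ 0.4662 -0.2177] size [0.028 0.18 ] ang 3.5 z [0.0428 0.049  0.052 ]
end 219 c [ 0.4618 -0.1518] size [0.028 0.048] ang 0.83 z [0.0465 0.0497 0.0522]
end 232 c [ 0.471  -0.2828] size [0.028 0.05 ] ang 0.76 z [0.0463 0.0497 0.0522]
board 3100 c [0.5938 0.0586] size [0.304 0.066] ang 79.43 z [0.0737 0.0798 0.0852]
plane [ 0.00523397 -0.03713758  0.07864772]
knob 131 c [0.6279 0.2519] size [0.015 0.039] ang 64.73 z [0.1374 0.1478 0.1506]
disc 427 c [0.6286 0.252 ] size [0.065 0.064] ang 63.9 z [0.1083 0.1116 0.1216]
jar 558 c [ 0.7057 -0.1835] size [0.061 0.062] ang 56.88 z [0.1048 0.1097 0.1124]
mug 371 c [ 0.6631 -0.3278] size [0.079 0.095] ang 39.53 z [0.0721 0.0858 0.0915]
can 643 c [0.4327 0.3063] size [0.064 0.065] ang 59.28 z [0.086  0.0993 0.1019]
board side 1464 c [0.5907 0.0594] size [0.305 0.067] ang 79.45 z [0.0735 0.0811 0.0864]
plane [ 0.02460221 -0.0337841   0.06763138]
knob side 64 c [0.6263 0.2548] size [0.019 0.04 ] ang 73.83 z [0.1391 0.1466 0.1512]
disc side 179 c [0.6233 0.2508] size [0.058 0.063] ang 58.38 z [0.1077 0.1138 0.1274]
level side 655 c [ 0.4262 -0.2163] size [0.106 0.183] ang 2.83 z [0.0376 0.049  0.0526]
```

View pics/crops.png

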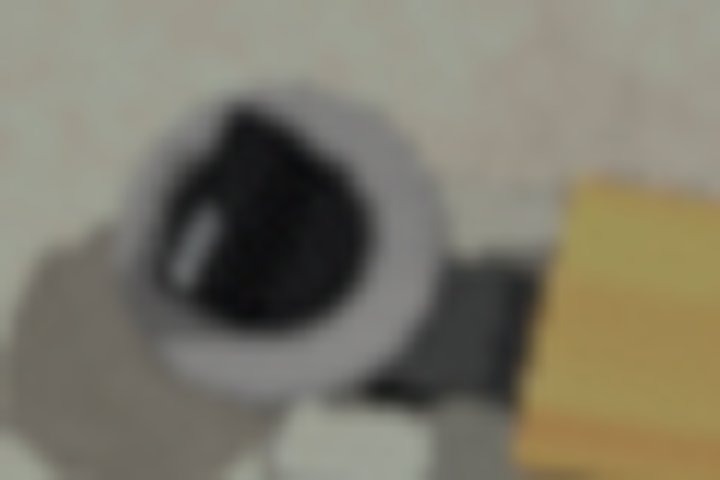

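The knob's thin axis points at about 65° in world yaw, and the board axis is at about 79.6°. The level is at 93.5°, centred at (0.466,-0.218). I'll write a move calculator that converts a world target into tool-frame units.

```bash
cat >> h.py <<'E'
def go(pos,yaw,tilt=None,frm=None):
    """tcp pos, yaw (deg) of tool y; tilt=(world axis rotvec) ; prints move units; frm=(pos,rotvec)"""
    o=ctrl.get_obs(); p0,r0=(o["tool_pos"],o["tool_rot"]) if frm is None else frm
    R0=Rn.from_rotvec(r0); a=np.radians(yaw); y=np.array([np.cos(a),np.sin(a),0]); z=np.array([0,0,-1.])
    R=Rn.from_matrix(np.c_[np.cross(y,z),y,z])
    if tilt is not None: R=Rn.from_rotvec(tilt)*R
    s=R0.inv().apply(np.array(pos)-p0)/.6; t=(R0.inv()*R).as_rotvec()/(np.pi/2)
    print("move",np.round(s,4).tolist(),np.round(t,4).tolist(),"rows>=",round(max(np.linalg.norm(s)*.6/.05,np.linalg.norm(t)*90/8.59),1))
    return np.array(pos),R.as_rotvec()
E
python3 - <<'E'
from h import *
a=go([.42,.18,.28],30)
b=go([.466,-.2177,.18],3.5,frm=a)
E
```

```text
move [-0.5204, -0.4847, 0.0387] [-0.0012, 0.0002, 0.4032] rows>= 8.5
move [-0.6124, -0.265, 0.1667] [-0.0, -0.0, 0.2944] rows>= 8.3
```

apply_moves --rows '[-0.5204, -0.4847, 0.0387, 0, 0, 0.4032, -0.5204, -0.4847, 0.0387, 0, 0, 0.4032, -0.5204, -0.4847, 0.0387, 0, 0, 0.4032, -0.5204, -0.4847, 0.0387, 0, 0, 0.4032, -0.5204, -0.4847, 0.0387, 0, 0, 0.4032, -0.5204, -0.4847, 0.0387, 0, 0, 0.4032, -0.5204, -0.4847, 0.0387, 0, 0, 0.4032, -0.5204, -0.4847, 0.0387, 0, 0, 0.4032, -0.5204, -0.4847, 0.0387, 0, 0, 0.4032, -0.5204, -0.4847, 0.0387, 0, 0, 0.4032, -0.5204, -0.4847, 0.0387, 0, 0, 0.4032, -0.5204, -0.4847, 0.0387, 0, 0, 0.4032]' --grip 1

```text
t: 1.3
tool_pos: [0.4199, 0.1812, 0.2805]
tool_rot: [-1.569, -2.721, -0.0]
contact_force: [0.4, 1.3, 0.2]
opening: 0.0853
grip_force: 0.0
```

apply_moves --rows '[-0.6124, -0.265, 0.1667, 0, 0, 0.2944, -0.6124, -0.265, 0.1667, 0, 0, 0.2944, -0.6124, -0.265, 0.1667, 0, 0, 0.2944, -0.6124, -0.265, 0.1667, 0, 0, 0.2944, -0.6124, -0.265, 0.1667, 0, 0, 0.2944, -0.6124, -0.265, 0.1667, 0, 0, 0.2944, -0.6124, -0.265, 0.1667, 0, 0, 0.2944, -0.6124, -0.265, 0.1667, 0, 0, 0.2944, -0.6124, -0.265, 0.1667, 0, 0, 0.2944, -0.6124, -0.265, 0.1667, 0, 0, 0.2944, -0.6124, -0.265, 0.1667, 0, 0, 0.2944, -0.6124, -0.265, 0.1667, 0, 0, 0.2944]'

```text
t: 2.5
tool_pos: [0.4667, -0.2155, 0.1811]
tool_rot: [2.149, 2.291, 0.001]
contact_force: [-0.4, -0.3, 0.1]
opening: 0.0855
grip_force: 0.0
```

Run:
```python
from h import *
o=ctrl.get_obs(); print(o["t"],o["tool_pos"],o["q"])
im,d=ctrl.get_image("wrist"); cv2.imwrite("pics/w1.png",im)
m=ctrl.camera_model("wrist"); print(m)
go([.466,-.2177,.078],3.5)
# level end-centre from the wrist picture (yellow) with fisheye
K=np.array(m["mtx"]); v,u=np.mgrid[0:400,0:640]
x=(u-K[0,2])/K[0,0]; y=(v-K[1,2])/K[1,1]; r=np.hypot(x,y)+1e-9
c=np.stack([x/r*np.tan(r)*d,y/r*np.tan(r)*d,d],-1); T=np.array(m["tool_from_camera"])
P=c@T[:3,:3].T+T[:3,3]; Wd=Rn.from_rotvec(o["tool_rot"]).apply(P.reshape(-1,3)).reshape(P.shape)+o["tool_pos"]
hsv=cv2.cvtColor(im,cv2.COLOR_BGR2HSV)
M=(Wd[...,2]>.04)&(Wd[...,2]<.06)&(hsv[...,1]>120)&(d>0)&(hsv[...,0]>15)&(hsv[...,0]<40)&(abs(Wd[...,0]-.466)<.05)&(abs(Wd[...,1]+.2177)<.12)
print(M.sum(),cv2.minAreaRect(Wd[M][:,:2].astype(np.float32)))
```

```text
2.5 [ 0.46670444 -0.21550094  0.18109066] [-5.77579977e-01 -1.04826135e-01  1.97996580e+00  3.84893069e-04
  1.26604457e+00 -6.41542302e-01]
{'mtx': array([[309.70691629,   0.        , 322.30481812],
       [  0.        , 309.70691629, 197.54273853],
       [  0.        ,   0.        ,   1.        ]]), 'tool_from_camera': array([[ 1.85176878e-04, -9.49995224e-01, -3.12264377e-01,
         8.05372219e-02],
       [ 9.99999982e-01,  1.63345451e-04,  9.60707626e-05,
        -6.52705484e-04],
       [-4.02598003e-05, -3.12264389e-01,  9.49995237e-01,
        -6.92013694e-02],
       [ 0.00000000e+00,  0.00000000e+00,  0.00000000e+00,
         1.00000000e+00]])}
move [-0.0034, -0.0014, 0.1719] [0.0004, 0.0001, 0.0017] rows>= 2.1
5369 ((0.4633800983428955, -0.21532131731510162), (0.02683510072529316, 0.17489458620548248), 3.6383776664733887)
```

View pics/w1.png

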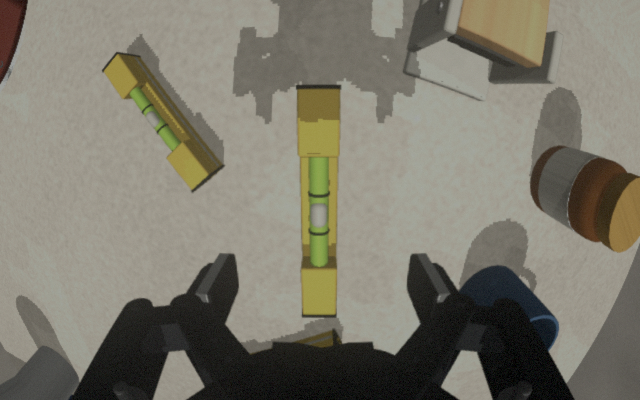

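The wrist picture shows the level centred between the open fingers, with its middle at about (318,215). Descend and grip.

apply_moves --rows '[0, 0, 0.08, 0, 0, 0, 0, 0, 0.15, 0, 0, 0, 0, 0, 0.17, 0, 0, 0, 0, 0, 0.17, 0, 0, 0, 0, 0, 0.17, 0, 0, 0]'

```text
t: 3.05
tool_pos: [0.4674, -0.2175, 0.0805]
tool_rot: [2.15, 2.287, 0.001]
contact_force: [0.3, -0.6, -0.1]
opening: 0.0853
grip_force: 0.0
```

apply_moves --rows '[0, 0, 0, 0, 0, 0, 0, 0, 0, 0, 0, 0, 0, 0, 0, 0, 0, 0, 0, 0, 0, 0, 0, 0, 0, 0, 0, 0, 0, 0, 0, 0, 0, 0, 0, 0, 0, 0, 0, 0, 0, 0, 0, 0, 0, 0, 0, 0, 0, 0, 0, 0, 0, 0, 0, 0, 0, 0, 0, 0]' --grip 0 --grip_force 40

```text
t: 4.05
tool_pos: [0.4666, -0.2177, 0.0795]
tool_rot: [2.152, 2.288, -0.0]
contact_force: [-2.9, 0.6, 6.4]
opening: 0.0273
grip_force: 42.3
```

apply_moves --rows '[0, 0, -0.08, 0, 0, 0, 0, 0, -0.16, 0, 0, 0, 0, 0, -0.24, 0, 0, 0, 0, 0, -0.24, 0, 0, 0, 0, 0, -0.24, 0, 0, 0]'

```text
t: 4.55
tool_pos: [0.4665, -0.2174, 0.2232]
tool_rot: [2.151, 2.287, 0.001]
contact_force: [-0.7, 0.9, -2.8]
opening: 0.0273
grip_force: 41.4
```

Run:
```python
from h import *
u=np.array([np.cos(np.radians(79.7)),np.sin(np.radians(79.7)),0])
bm=np.array([.592,.051,.0785])   # board mid
tgt=bm-u*.010; tgt[2]+=.035*.010
ax=np.cross(u,[0,0,1.])  # rotate so +u end goes down: -rot about ... check
t=-.035*np.cross([0,0,1.],u)*-1
d=Rn.from_rotvec(t).apply(u); print("tilted u z",d[2])
n=Rn.from_rotvec(t).apply([0,0,1.]); tcp=tgt+n*.078
f=(np.array([.466,-.2177,.222]),None)
o=ctrl.get_obs(); print(o["tool_pos"],o["opening"],o["grip_force"])
cmd=(np.array([.466,-.2177,.222]),o["tool_rot"])
a=go(tcp+[0,0,.06],-10.3,t,cmd)
go(tcp+[0,0,.003],-10.3,t,a); go(tcp,-10.3,t,a); print(tcp)
```

```text
tilted u z -0.0349928546043362
[ 0.46645213 -0.21738373  0.22315291] 0.027255809480494057 41.36872172355652
move [0.4224, 0.2341, 0.0086] [0.0036, -0.0217, 0.1533] rows>= 5.8
move [0.0033, 0.0, 0.0949] [-0.0, -0.0, 0.0] rows>= 1.1
move [0.0035, 0.0, 0.0999] [-0.0, -0.0, 0.0] rows>= 1.2
[0.59070001 0.04384661 0.15680223]
```

apply_moves --rows '[0.4224, 0.2341, 0.0086, 0.0036, -0.0217, 0.1533, 0.4224, 0.2341, 0.0086, 0.0036, -0.0217, 0.1533, 0.4224, 0.2341, 0.0086, 0.0036, -0.0217, 0.1533, 0.4224, 0.2341, 0.0086, 0.0036, -0.0217, 0.1533, 0.4224, 0.2341, 0.0086, 0.0036, -0.0217, 0.1533, 0.4224, 0.2341, 0.0086, 0.0036, -0.0217, 0.1533, 0.4224, 0.2341, 0.0086, 0.0036, -0.0217, 0.1533, 0.4224, 0.2341, 0.0086, 0.0036, -0.0217, 0.1533, 0.4224, 0.2341, 0.0086, 0.0036, -0.0217, 0.1533, 0.4224, 0.2341, 0.0086, 0.0036, -0.0217, 0.1533]'

```text
t: 5.55
tool_pos: [0.5901, 0.0432, 0.2161]
tool_rot: [2.398, 1.999, -0.046]
contact_force: [-0.8, 0.3, -2.7]
opening: 0.0273
grip_force: 41.3
```

apply_moves --rows '[0.002, 0, 0.05, 0, 0, 0, 0.003, 0, 0.08, 0, 0, 0, 0.0033, 0, 0.092, 0, 0, 0, 0.0033, 0, 0.092, 0, 0, 0, 0.0033, 0, 0.092, 0, 0, 0]'

```text
t: 6.05
tool_pos: [0.5915, 0.0438, 0.1634]
tool_rot: [2.395, 1.998, -0.04]
contact_force: [0.9, 0.3, -3.4]
opening: 0.0273
grip_force: 41.4
```

Still no contact, so I'll lower it in small steps.

apply_moves --rows '[0, 0, 0.003, 0, 0, 0, 0, 0, 0.006, 0, 0, 0, 0, 0, 0.006, 0, 0, 0, 0, 0, 0.006, 0, 0, 0]'

```text
t: 6.45
tool_pos: [0.5916, 0.0442, 0.16]
tool_rot: [2.394, 1.999, -0.041]
contact_force: [-0.8, 0.0, 3.4]
opening: 0.0274
grip_force: 42.0
```

apply_moves --rows '[0, 0, 0, 0, 0, 0, 0, 0, 0, 0, 0, 0, 0, 0, 0, 0, 0, 0, 0, 0, 0, 0, 0, 0, 0, 0, 0, 0, 0, 0, 0, 0, 0, 0, 0, 0, 0, 0, 0, 0, 0, 0, 0, 0, 0, 0, 0, 0]' --grip 1

```text
t: 7.25
tool_pos: [0.5909, 0.0442, 0.1586]
tool_rot: [2.396, 2.0, -0.043]
contact_force: [0.3, 0.2, 1.0]
opening: 0.0853
grip_force: 0.0
```

apply_moves --rows '[0, 0, -0.06, 0, 0, 0, 0, 0, -0.13, 0, 0, 0, 0, 0, -0.2, 0, 0, 0, 0, 0, -0.2, 0, 0, 0, 0, 0, -0.2, 0, 0, 0, 0, 0, -0.2, 0, 0, 0]'

```text
t: 7.85
tool_pos: [0.5911, 0.0483, 0.2769]
tool_rot: [2.397, 2.001, -0.046]
contact_force: [-0.5, 0.2, -0.7]
opening: 0.0855
grip_force: 0.0
```

```bash
cat >> h.py <<'E'
def wrist():
    o=ctrl.get_obs(); im,d=ctrl.get_image("wrist"); m=ctrl.camera_model("wrist"); K=np.array(m["mtx"]); v,u=np.mgrid[0:400,0:640]
    x=(u-K[0,2])/K[0,0]; y=(v-K[1,2])/K[1,1]; r=np.hypot(x,y)+1e-9
    c=np.stack([x/r*np.tan(r)*d,y/r*np.tan(r)*d,d],-1); T=np.array(m["tool_from_camera"])
    P=c@T[:3,:3].T+T[:3,3]; W=Rn.from_rotvec(o["tool_rot"]).apply(P.reshape(-1,3)).reshape(P.shape)+o["tool_pos"]
    W[d==0]=np.nan
    return im,W
E
python3 - <<'E'
from h import *
o=ctrl.get_obs(); print(o["t"],o["tool_pos"],o["opening"])
for n in("wrist","top"):
    im,W=wrist() if n=="wrist" else cloud("top")
    cv2.imwrite(f"pics/{n}2.png",im); np.savez(f"{n}2.npz",im=im,W=W)
    k=(W[...,2]>.138)&(W[...,2]<.16)&(abs(W[...,0]-.628)<.05)&(abs(W[...,1]-.252)<.05)
    l=(W[...,2]>.118)&(W[...,2]<.137)&(abs(W[...,0]-.59)<.06)&(abs(W[...,1]-.044)<.13)
    for M in(k,l): 
        print(n,M.sum(), cv2.minAreaRect(W[M][:,:2].astype(np.float32)) if M.sum()>5 else "", W[M][:,2].mean())
E
```

```text
7.85 [0.59109396 0.04826269 0.27691485] 0.08548617656523644
wrist 0  nan
wrist 6373 ((0.5913588404655457, 0.045749589800834656), (0.17963217198848724, 0.028597751632332802), 79.9349365234375) 0.12791265421468334
top 119 ((0.6281552910804749, 0.25222498178482056), (0.014798607677221298, 0.039380528032779694), 66.66816711425781) 0.1473496815421999
top 456 ((0.5934353470802307, 0.0431835912168026), (0.18015187978744507, 0.029057422652840614), 79.69135284423828) 0.12988182186029867<stdin>:9: RuntimeWarning: Mean of empty slice.
  ret = ret.dtype.type(ret / rcount)
```

View pics/wrist2.png

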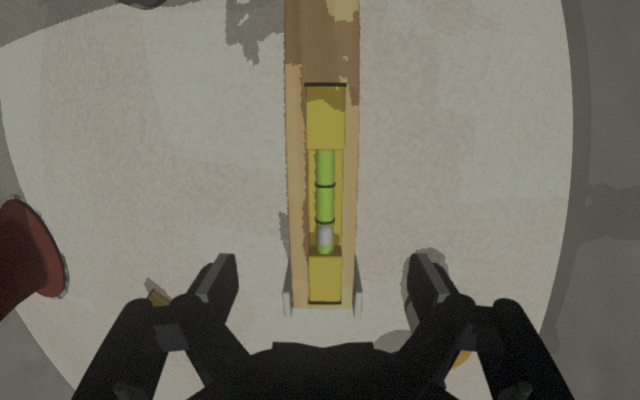

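The level lies along the board, with its bubble at the far (-y) stop near (325,238). Next, the knob at (0.628,0.252), closing along yaw 66°.

Run:
```python
from h import *
a=go([.6281,.2521,.25],66.5); go([.6281,.2521,.196],66.5,frm=a)
```

```text
move [0.3467, 0.0005, 0.0315] [-0.0179, 0.0165, -0.8531] rows>= 8.9
move [0.0, -0.0, 0.09] [0.0, 0.0, -0.0] rows>= 1.1
```

apply_moves --rows '[0.3467, 0, 0.0315, -0.0179, 0.0165, -0.8531, 0.3467, 0, 0.0315, -0.0179, 0.0165, -0.8531, 0.3467, 0, 0.0315, -0.0179, 0.0165, -0.8531, 0.3467, 0, 0.0315, -0.0179, 0.0165, -0.8531, 0.3467, 0, 0.0315, -0.0179, 0.0165, -0.8531, 0.3467, 0, 0.0315, -0.0179, 0.0165, -0.8531, 0.3467, 0, 0.0315, -0.0179, 0.0165, -0.8531, 0.3467, 0, 0.0315, -0.0179, 0.0165, -0.8531, 0.3467, 0, 0.0315, -0.0179, 0.0165, -0.8531, 0.3467, 0, 0.0315, -0.0179, 0.0165, -0.8531, 0.3467, 0, 0.0315, -0.0179, 0.0165, -0.8531, 0.3467, 0, 0.0315, -0.0179, 0.0165, -0.8531, 0.3467, 0, 0.0315, -0.0179, 0.0165, -0.8531]'

```text
t: 9.25
tool_pos: [0.6287, 0.2521, 0.2522]
tool_rot: [0.641, 3.072, 0.001]
contact_force: [-0.7, -0.2, -0.4]
opening: 0.0853
grip_force: 0.0
```

Run:
```python
from h import *
go([.6281,.2521,.196],66.5)
im,W=wrist()
for lo,hi in((.140,.16),(.10,.125)):
    k=(W[...,2]>lo)&(W[...,2]<hi)&(abs(W[...,0]-.628)<.04)&(abs(W[...,1]-.252)<.04)
    if k.sum()>5: print(k.sum(),cv2.minAreaRect(W[k][:,:2].astype(np.float32)),W[k][:,2].mean())
cv2.imwrite("pics/w3.png",im)
```

```text
move [0.0013, -0.0005, 0.0937] [0.0007, 0.0022, -0.0008] rows>= 1.1
1364 ((0.6255552172660828, 0.25497516989707947), (0.013925445266067982, 0.039728306233882904), 68.18659210205078) 0.14759489430450634
4563 ((0.6249530911445618, 0.25547972321510315), (0.06508390605449677, 0.06273288279771805), 66.68455505371094) 0.11266250124761651
```

View pics/w3.png

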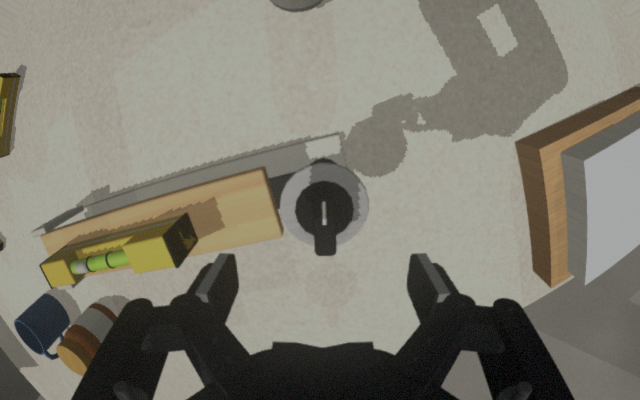

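The wrist view shows the knob bar at (325,210), centred between the fingers and aligned with the pads. Descend and grip.

apply_moves --rows '[0.001, 0, 0.045, 0, 0, 0, 0.001, 0, 0.09, 0, 0, 0, 0.001, 0, 0.09, 0, 0, 0, 0.001, 0, 0.09, 0, 0, 0]'

```text
t: 9.7
tool_pos: [0.6282, 0.2524, 0.1983]
tool_rot: [0.64, 3.073, 0.0]
contact_force: [0.1, 0.4, 0.6]
opening: 0.0855
grip_force: 0.0
```

apply_moves --rows '[0, 0, 0, 0, 0, 0, 0, 0, 0, 0, 0, 0, 0, 0, 0, 0, 0, 0, 0, 0, 0, 0, 0, 0, 0, 0, 0, 0, 0, 0, 0, 0, 0, 0, 0, 0, 0, 0, 0, 0, 0, 0, 0, 0, 0, 0, 0, 0, 0, 0, 0, 0, 0, 0, 0, 0, 0, 0, 0, 0]' --grip 0 --grip_force 60

```text
t: 10.7
tool_pos: [0.6289, 0.2531, 0.1994]
tool_rot: [0.638, 3.071, 0.004]
contact_force: [1.9, 5.1, 3.1]
opening: 0.0131
grip_force: 60.9
```

apply_moves --rows '[0, 0, 0, 0, 0, 0.1, 0, 0, 0, 0, 0, 0.2, 0, 0, 0, 0, 0, 0.28, 0, 0, 0, 0, 0, 0.36, 0, 0, 0, 0, 0, 0.44, 0, 0, 0, 0, 0, 0.52, 0, 0, 0, 0, 0, 0.6, 0, 0, 0, 0, 0, 0.68, 0, 0, 0, 0, 0, 0.76, 0, 0, 0, 0, 0, 0.84, 0, 0, 0, 0, 0, 0.92, 0, 0, 0, 0, 0, 1.0, 0, 0, 0, 0, 0, 1.0]'

```text
t: 12.0
tool_pos: [0.6262, 0.2521, 0.1993]
tool_rot: [-2.629, -1.72, 0.007]
contact_force: [-9.9, -0.1, 10.5]
opening: 0.0127
grip_force: 62.0
```

apply_moves --rows '[0, 0, 0, 0, 0, 0.08, 0, 0, 0, 0, 0, 0.16, 0, 0, 0, 0, 0, 0.24, 0, 0, 0, 0, 0, 0.32, 0, 0, 0, 0, 0, 0.4, 0, 0, 0, 0, 0, 0.48, 0, 0, 0, 0, 0, 0.53, 0, 0, 0, 0, 0, 0.53, 0, 0, 0, 0, 0, 0.53]'

```text
t: 12.9
tool_pos: [0.625, 0.2534, 0.1993]
tool_rot: [-3.098, -0.513, 0.011]
contact_force: [-15.0, 4.2, 12.2]
opening: 0.013
grip_force: 62.2
```

Run:
```python
from h import *
o=ctrl.get_obs(); print(o["q"],o["t"])
for n in("top","side"):
    im,W=cloud(n); hsv=cv2.cvtColor(im,cv2.COLOR_BGR2HSV)
    M=(hsv[...,1]>70)&(W[...,2]>.07)&(W[...,2]<.1)&(abs(W[...,0]-.594)<.06)&(abs(W[...,1]-.059)<.16)
    B=W[M]; print(n,M.sum(),np.linalg.lstsq(np.c_[B[:,:2],np.ones(len(B))],B[:,2],rcond=None)[0])
    if n=="top": 
        cv2.imwrite("pics/t4.png",cv2.resize(im[150:210,225:365],None,fx=5,fy=5,interpolation=cv2.INTER_CUBIC))
```

```text
[0.27423897 0.24889238 1.5744211  0.00244363 1.3248899  1.51595813] 12.9
top 2130 [0.0139779  0.00928804 0.07766718]
side 1036 [0.05354856 0.00763336 0.05541484]
```

View pics/t4.png

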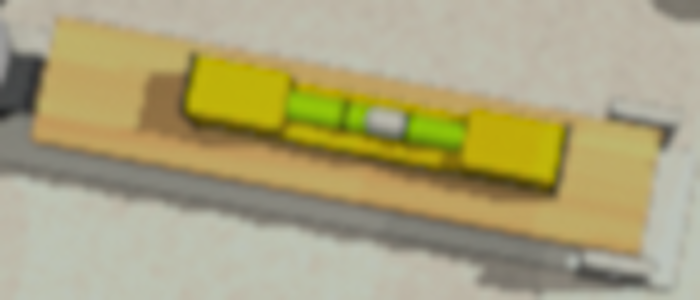

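The bubble is already close to the centre, at (387,122) in the crop, and is still settling. I'll release the knob and then press to check.

apply_moves --rows '[0, 0, 0, 0, 0, 0, 0, 0, 0, 0, 0, 0, 0, 0, 0, 0, 0, 0, 0, 0, 0, 0, 0, 0, 0, 0, 0, 0, 0, 0, 0, 0, 0, 0, 0, 0]' --grip 1

```text
t: 13.6
tool_pos: [0.6285, 0.2522, 0.1984]
tool_rot: [3.098, 0.513, 0.006]
contact_force: [-1.1, 0.4, 0.3]
opening: 0.0851
grip_force: 0.0
```

apply_moves --rows '[0, 0, -0.08, 0, 0, 0, 0, 0, -0.13, 0, 0, 0, 0, 0, -0.13, 0, 0, 0, 0, 0, -0.13, 0, 0, 0, 0, 0, -0.13, 0, 0, 0, 0, 0, -0.13, 0, 0, 0, 0, 0, -0.13, 0, 0, 0]' --grip 0

```text
t: 14.3
tool_pos: [0.6276, 0.2523, 0.2747]
tool_rot: [3.098, 0.513, 0.002]
contact_force: [0.3, -0.4, 0.3]
opening: 0.0003
grip_force: 0.0
```

```bash
cat >> h.py <<'E'
def bub(name):
    """bubble offset towards the knob along the level (m), from vial ends/black lines"""
    im,W=wrist() if name=="wrist" else cloud(name); hsv=cv2.cvtColor(im,cv2.COLOR_BGR2HSV)
    u=np.array([np.cos(np.radians(79.7)),np.sin(np.radians(79.7))]); n=np.array([u[1],-u[0]])
    q=W[...,:2]-np.array([.5925,.044]); s=q@u; c=q@n
    on=(abs(c)<.02)&(abs(s)<.1)&(W[...,2]>.09)&(W[...,2]<.15)
    g=on&(hsv[...,0]>34)&(hsv[...,0]<60)&(hsv[...,1]>130)&(abs(s)<.045)
    w=on&(hsv[...,1]<70)&(hsv[...,2]>90)&(abs(s)<.04)&(abs(c)<.009)
    ye=on&(hsv[...,0]>18)&(hsv[...,0]<32)&(hsv[...,1]>120)&(W[...,2]>.118)
    y=s[ye]; print(name,"yellow",ye.sum(),np.round(np.percentile(y,[.5,99.5]),4) if len(y) else "","green",g.sum(),np.round(np.percentile(s[g],[1,99]),4) if g.any() else "","bubble",w.sum(),np.round([np.median(s[w]),s[w].min(),s[w].max()],4) if w.any() else "")
    return im
E
python3 - <<'E'
from h import *
o=ctrl.get_obs(); print(o["t"],o["tool_pos"],o["contact_force"])
a=go([.604,.1095,.235],-100.3); go([.604,.1095,.205],-100.3,frm=a)
cv2.imwrite("pics/t5.png",bub("top")); bub("side")
E
```

```text
14.3 [0.62760938 0.25225201 0.2747111 ] [ 0.34712282 -0.38421599  0.30293975]
move [-0.114, 0.2125, 0.0664] [0.0007, -0.0008, 0.3233] rows>= 3.4
move [-0.0, -0.0, 0.05] [0.0, -0.0, 0.0] rows>= 0.6
top yellow 575 [-0.0915  0.0861] green 141 [-0.0436  0.038 ] bubble 30 [ 0.0043 -0.0035  0.0109]
side yellow 322 [-0.0924  0.0878] green 66 [-0.0383  0.0393] bubble 19 [ 0.0029 -0.0143  0.0148]
```

apply_moves --rows '[-0.114, 0.2125, 0.0664, 0, 0, 0.3233, -0.114, 0.2125, 0.0664, 0, 0, 0.3233, -0.114, 0.2125, 0.0664, 0, 0, 0.3233, -0.114, 0.2125, 0.0664, 0, 0, 0.3233, -0.114, 0.2125, 0.0664, 0, 0, 0.3233, -0.114, 0.2125, 0.0664, 0, 0, 0.3233, -0.114, 0.2125, 0.0664, 0, 0, 0.3233]'

```text
t: 15.1
tool_pos: [0.605, 0.1105, 0.2372]
tool_rot: [-3.129, 0.279, -0.008]
contact_force: [0.0, -0.7, -0.0]
opening: 0.0003
grip_force: 0.0
```

apply_moves --rows '[0, 0, 0.02, 0, 0, 0, 0, 0, 0.035, 0, 0, 0, 0, 0, 0.045, 0, 0, 0, 0, 0, 0.048, 0, 0, 0, 0, 0, 0.048, 0, 0, 0, 0, 0, 0.048, 0, 0, 0]'

```text
t: 15.7
tool_pos: [0.6049, 0.1101, 0.2084]
tool_rot: [-3.128, 0.281, -0.007]
contact_force: [-1.7, 2.2, 3.9]
opening: -0.0002
grip_force: 2.2
```

apply_moves --rows '[0, 0, 0.0015, 0, 0, 0, 0, 0, 0.003, 0, 0, 0, 0, 0, 0.004, 0, 0, 0, 0, 0, 0.004, 0, 0, 0, 0, 0, 0.004, 0, 0, 0]'

```text
t: 16.2
tool_pos: [0.6054, 0.11, 0.2073]
tool_rot: [-3.128, 0.282, -0.009]
contact_force: [-3.7, 3.3, 9.6]
opening: 0.0
grip_force: 4.7
```

apply_moves --rows '[0, 0, 0.001, 0, 0, 0, 0, 0, 0.002, 0, 0, 0, 0, 0, 0.002, 0, 0, 0, 0, 0, 0.002, 0, 0, 0, 0, 0, 0.002, 0, 0, 0]'

```text
t: 16.7
tool_pos: [0.6057, 0.1099, 0.2072]
tool_rot: [-3.128, 0.282, -0.011]
contact_force: [-4.5, 2.5, 12.6]
opening: -0.0002
grip_force: 6.4
```

apply_moves --rows '[-0.001, -0.0005, 0, 0, 0, 0, -0.0015, -0.001, 0, 0, 0, 0, -0.0015, -0.001, 0, 0, 0, 0, -0.0015, -0.001, 0, 0, 0, 0, -0.0015, -0.001, 0, 0, 0, 0, -0.0015, -0.001, 0, 0, 0, 0, -0.0015, -0.001, 0, 0, 0, 0, -0.0015, -0.001, 0, 0, 0, 0, -0.0015, -0.001, 0, 0, 0, 0, -0.0015, -0.001, 0, 0, 0, 0, -0.0015, -0.001, 0, 0, 0, 0, -0.0015, -0.001, 0, 0, 0, 0, -0.0015, -0.001, 0, 0, 0, 0, -0.0015, -0.001, 0, 0, 0, 0, -0.0015, -0.001, 0, 0, 0, 0, -0.0015, -0.001, 0, 0, 0, 0, -0.0015, -0.001, 0, 0, 0, 0, -0.0015, -0.001, 0, 0, 0, 0]'

```text
t: 18.5
tool_pos: [0.6049, 0.1102, 0.207]
tool_rot: [3.129, -0.282, 0.011]
contact_force: [-4.2, 1.6, 12.0]
opening: -0.0001
grip_force: 6.2
```

Run:
```python
from h import *
cv2.imwrite("pics/t6.png",bub("top")); bub("side"); cv2.imwrite("pics/w6.png",bub("wrist"))
o=ctrl.get_obs(); print(o["t"],o["tool_pos"],o["contact_force"])
a=cv2.resize(cv2.imread("pics/t6.png")[145:215,225:365],None,fx=4,fy=4,interpolation=cv2.INTER_CUBIC)
b=cv2.resize(cv2.imread("pics/w6.png"),(480,300)); 
c=np.zeros((580,560,3),np.uint8); c[:280]=a; c[280:,:480]=b; cv2.imwrite("pics/c6.png",c)
```

```text
top yellow 283 [-0.0915  0.0778] green 114 [-0.0417  0.0317] bubble 32 [-0.0041 -0.0131  0.0036]
side yellow 279 [-0.0919  0.0869] green 66 [-0.0381  0.0389] bubble 18 [-0.0063 -0.0323  0.0161]
wrist yellow 5610 [-0.0872  0.0867] green 2314 [-0.0418  0.0405] bubble 495 [-0.0015 -0.0112  0.0069]
18.65 [0.60490172 0.11020815 0.20703351] [-4.51003154  0.85358753 12.68976723]
```

View pics/c6.png

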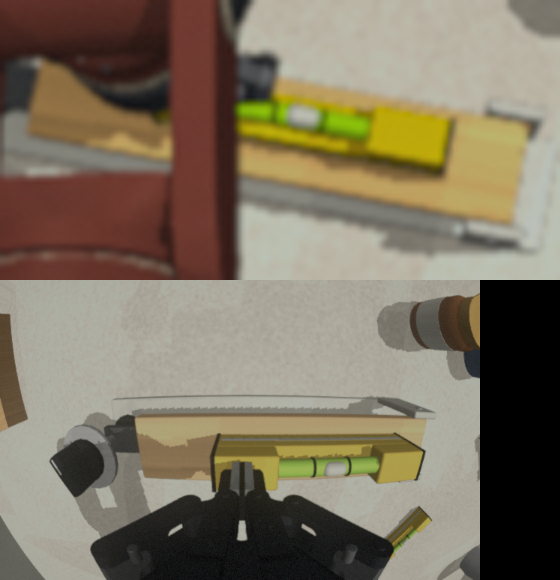

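The bubble lies between the lines in the pressed state: in the wrist part, the lines are at x≈315 and 350 and the bubble spans 326–346. I'll measure the margin more precisely with an intensity profile before handing in.

Run:
```python
from h import *
u=np.array([np.cos(np.radians(79.7)),np.sin(np.radians(79.7))]); n=np.array([u[1],-u[0]])
acc=[]
for k in range(3):
    im,W=wrist(); hsv=cv2.cvtColor(im,cv2.COLOR_BGR2HSV).astype(float)
    q=W[...,:2]-np.array([.5925,.044]); s=q@u; c=q@n
    acc.append((im,hsv,s,c,W[...,2]))
im,hsv,s,c,z=acc[-1]
on=(abs(c)<.006)&(z>.112)&(z<.135)
b=np.arange(-.045,.045,.0015)
for lo in b:
    m=on&(s>=lo)&(s<lo+.0015)
    if m.any(): print(round(lo+.00075,4),m.sum(),"S",int(np.median(hsv[m][:,1])),"V",int(np.median(hsv[m][:,2])),"z",round(float(np.median(z[m])),4))
o=ctrl.get_obs(); print(o["t"],o["contact_force"])
```

```text
-0.0442 41 S 148 V 166 z 0.1337
-0.0427 115 S 148 V 100 z 0.1307
-0.0412 75 S 144 V 123 z 0.1296
-0.0397 49 S 143 V 153 z 0.1291
-0.0382 54 S 143 V 149 z 0.1286
-0.0367 52 S 142 V 160 z 0.1292
-0.0352 56 S 142 V 158 z 0.1295
-0.0337 66 S 142 V 151 z 0.1293
-0.0322 51 S 142 V 161 z 0.1293
-0.0307 57 S 142 V 166 z 0.129
-0.0292 59 S 141 V 164 z 0.1295
-0.0277 63 S 141 V 168 z 0.1292
-0.0262 53 S 140 V 166 z 0.1297
-0.0247 59 S 142 V 164 z 0.1286
-0.0232 66 S 141 V 161 z 0.1292
-0.0217 57 S 141 V 163 z 0.1291
-0.0202 58 S 141 V 163 z 0.1291
-0.0187 60 S 142 V 166 z 0.1285
-0.0172 67 S 141 V 164 z 0.1291
-0.0157 46 S 126 V 105 z 0.1299
-0.0142 75 S 132 V 86 z 0.13
-0.0127 62 S 140 V 157 z 0.1285
-0.0112 58 S 137 V 157 z 0.1284
-0.0097 55 S 106 V 154 z 0.128
-0.0082 64 S 29 V 154 z 0.1297
-0.0067 65 S 23 V 163 z 0.131
-0.0052 69 S 22 V 161 z 0.1318
-0.0037 75 S 23 V 160 z 0.1307
-0.0022 77 S 24 V 152 z 0.13
-0.0007 69 S 23 V 158 z 0.1306
0.0008 76 S 23 V 164 z 0.1311
0.0023 81 S 25 V 156 z 0.1295
0.0038 82 S 25 V 153 z 0.1308
0.0053 83 S 70 V 144 z 0.1298
0.0068 77 S 140 V 153 z 0.129
0.0083 69 S 140 V 169 z 0.1294
0.0098 63 S 141 V 166 z 0.1293
0.0113 75 S 141 V 170 z 0.1291
0.0128 56 S 139 V 146 z 0.1294
0.0143 74 S 98 V 62 z 0.13
0.0158 81 S 141 V 150 z 0.1294
0.0173 79 S 141 V 164 z 0.1286
0.0188 76 S 141 V 167 z 0.129
0.0203 81 S 141 V 168 z 0.1289
0.0218 76 S 142 V 167 z 0.1286
0.0233 78 S 142 V 171 z 0.1289
0.0248 74 S 141 V 170 z 0.1282
0.0263 80 S 142 V 170 z 0.1291
0.0278 80 S 142 V 169 z 0.1286
0.0293 80 S 142 V 169 z 0.1288
0.0308 77 S 143 V 164 z 0.1286
0.0323 79 S 142 V 170 z 0.1286
0.0338 78 S 142 V 170 z 0.1287
0.0353 77 S 142 V 169 z 0.1289
0.0368 77 S 141 V 165 z 0.129
0.0383 85 S 143 V 168 z 0.1289
0.0398 68 S 142 V 168 z 0.1295
0.0413 36 S 142 V 162 z 0.1302
0.0428 50 S 147 V 171 z 0.1332
0.0443 52 S 144 V 173 z 0.1337
18.8 [-4.80902166  0.14837316 13.17311974]
```

The bubble is about 1.8 mm from centre with a steady push of about 13 N, so I'm handing in.

```bash
python3 -c "
from station import ctrl
print(ctrl.finish_job())"
```

```text
the job is handed in; nothing more can be done
None
```

I handed the job in at about 19 s with the level lying lengthwise on the board, the bubble about 2 mm off centre and the closed fingers pressing down with about 13 N; the hand-in gave no verdict.

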